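Fit the pressure tap and hold the blast gate half open for the reading

TASK

I want to measure the suction of the dust extraction at this inlet. Take the brass pressure tap out of the fittings tray, push it fully home in the test socket on the inlet box and let go of it, then slide the self-closing gate to half open, never opening it much beyond that, and hold it steady there against its spring for at least two seconds. Finish while still holding it half open, because I read the gauge then; leave the black blanking plugs in their pockets and the wax tin and screw box where they are.

Things in the scene. Friction and masses are not known exactly. Their poses are not given: they have to be found in the camera images.
- gate_box: green sheet-metal extraction inlet box, fixed on the bench, yaw within 0.25 rad, 158 (x) x 268 (y) x 72 mm to its lid; origin: centre of its underside, z up. On the lid: gate frame, its round inlet, a black test socket (y = +0.085). The gate's two rails (80 mm high) run past the box's -y end to y = -0.224. A 60 mm steel duct leaves its +x side along the bench
- inlet (a point): centre of the top of the inlet's aluminium collar (inner diameter 60, outer 74 mm), 112 mm above the bench, at y = -0.03 in the gate_box's frame; the steel blade slides under it. The gate frame is a plate 100 x 100 mm round it, top 86 mm above the bench; beside it at x = +0.064 a dark spring cartridge, top 89 mm
- test_socket (a point): centre of the mouth of the test socket's hole: black square boss 38 mm wide, its top 90 mm above the bench; round vertical hole 15 mm wide, chamfered, over 24 mm deep. A seated tap's flange rests on the boss: its origin is then 18 mm below this point. Axes as the gate_box's. Nothing else as high as the boss within 70 mm
- gate: steel gate blade with knob, 74 mm wide; origin on the knob's axis on the blade's top face, 77 mm above the bench; axes as the gate_box's, opens along its -y. Upright black knob, diameter 24 mm from 11 to 42 mm above the origin, thinner neck below; a flat arm 4.5 to 8.5 mm above the origin runs from the neck towards +x (to the spring rod) and a short pointer towards -x
- gate_knob (a point): middle of the knob on its axis, 103 mm above the bench, 26 mm above the gate's origin: the place to grip; knob top 119 mm above the bench. Shut, the knob's surface is 43 mm from the gate frame's edge. A red pointer at its foot runs along a scale on the rail nearer the robot; the long red line there is half open
- gate_travel (a joint): travel of the gate in m: 0 shut, 0.030 half open (blade covers half of the inlet), 0.060 fully open. A spring shuts it: about 3.6 N at 0, 9 N at half, 14.4 N at full (180 N/m), with light friction
- brass_tap: brass pressure tap, loose, about 45 g: shank 12 mm in diameter, 18 mm long, foot tapered, flange 22 mm in diameter (18 to 22 mm above the foot), knurled round body 14 mm in diameter (22 to 44 mm, the place to grip), small hose barb on top (to 56 mm). Origin at the centre of the foot, z up. It starts hanging by its flange in one of the tray's pockets, its origin 8 mm above the bench
- fittings_tray: pale wooden pocket tray, fixed to the bench, 124 (x) x 164 (y) x 26 mm; origin at the centre of its underside. Six round pockets 15 mm wide, 20 mm deep at x = -0.03, +0.03 and y = -0.05, 0, +0.05; four hold fittings, two are empty; at random position and yaw
- blank_plug_1: black rubber blanking plug, loose, in a pocket: same shank and flange as the tap, with a head 17 mm in diameter; 35 mm high in all, origin at its foot; to be left in its pocket
- blank_plug_2: another such black plug
- blank_plug_3: another such black plug
- wax_tin: flat round tin with a blue lid, 67 mm across, 24 mm high, loose; origin at the centre of its underside; a bystander
- screw_box: small beech box with a lid, 64 x 78 x 40 mm, loose; origin at the centre of its underside; a bystander

How it is judged:
By the outcome, as a careful person would: the job done as asked, in the order asked, and still so for the second after the job is handed in, while the arm keeps its last pose, push and grip.
It also fails if it takes over 58 s, if anything falls off the work surface, if the arm or the gripper's body presses on something with over 40 N, if the wrist force passes 120 N, or if a joint passes its speed limit or range.

ROBOT

A 6-joint arm with a two-finger parallel gripper is mounted at the origin on a cart in front of the work surface, level with it; the furniture and walls round the work are solid. World frame = base frame: x ahead of the robot, y to its left, z up, the work surface at z = 0. Lengths are in m, angles in rad, forces in N, time in s.
With the tool pointing down it reaches from about 0.25 to 0.775 m from the base axis. Payload 4 kg.
Tool frame: the origin (TCP) lies at the very end of the fingers, on their centre line; the grasp point (between the pads) lies 19 mm behind it (robot.hold_point_z is the distance from the TCP to the grasp point, in m); z points along the fingers, y is the line along which they close (so a half turn about z gives the same grasp; the last joint's range is limited). The gripper opens to 94 mm and grips with 3 to 60 N. Pads are 16 mm wide; open, the fingers measure 119 mm over their backs; the gripper's body (75 mm by 177 mm) begins 78 mm behind the grasp point.
Start: joints at [1.028, 0.087, 1.371, -0, 1.684, -0.103], TCP at [0.234, 0.498, 0.206] pointing down, gripper open.
Joint ranges: [-3.1, 3.1], [-0.76, 2.03], [0.27, 2.55], [-1.08, 4.22], [0.17, 2.65], [-2.57, 2.57]. Speed limits (rad/s): [2.79, 2.79, 3.14, 3.14, 3.14, 3.14].

INTERFACE

Orientations are given as [roll, pitch, yaw] about the fixed x, y, z axes, in that order (R = Rz(yaw) Ry(pitch) Rx(roll)).
In Python, from bench import robot gives the robot as it stands.
- The arm moves only by the tool carry_out, never from a script. Its argument "steps" is a list of rows, each a list of 3 entries, a list of its own where there are three numbers: the shift along the tool's x, y, z in m, then the turn about the tool's z in units of 10 degrees (1.0 is 10 degrees), then the closure, from -1 (fully open) to 1 (shut). In form: [[[tx, ty, tz], roll, jaw], ...]. A call has 1 to 10 rows; each row is the pose to reach, as a shift and turn from the pose commanded when the call began, along the tool's axes at that moment; what a row does not reach only later rows make up. A row lasts 1/8 s, in which the tool goes at most 62.5 mm and 10.7 degrees, less where a joint would pass 70% of its speed; a pose out of reach is approached as far as the arm can. A call with a gripper value outside its range is refused whole. The fingers move at their own pace and stop on an object; the grip force is fixed at half the most. Time passes only in rows, so rows that repeat a pose let the fingers close. It gives the time, the measured TCP pose, the force, the opening and the grip force at its end, in the units of the state.
- robot.get_obs(): the state, without advancing time (a new reading comes with each control period).
- robot.snapshot(name): name is "scene" or "top"; returns a dict with "image" (400x640x3 uint8, red, green, blue), "z_map" (400x640 float32, m along the optical axis (not along the pixel's ray), 0 where there is no reading), "mtx" (3x3 intrinsics, pixels), "D" ([k1, k2, p1, p2, k3] as OpenCV has them; the pictures are not rectified), "R" (3x3) and "t" (3): a world point X has camera coordinates R X + t. Camera axes: x right, y down, z forward; pixel columns grow to the right and rows downward; lengths in m; the calibration is good to about 2 mm. A picture is of the moment at which its call begins.
- robot.close_job(): hands the job in; it is judged then, once.
The state is a dict: "time": time; "joint_positions": joint angles; "qvel": joint speeds; "joint_torque": joint torques, N m; "tool_pos": TCP position; "ee_rot": TCP orientation; "wrist_force": force on the tool from outside, world axes, zero at the start; "wrist_torque": the same for the moment, N m; "width": finger opening in m; "finger_force": force on a finger pad.
Only numpy, scipy, OpenCV 4.12 (cv2) and the standard library are available. Lean on these libraries where they do the work, as an engineer would, in place of code of your own. Each camera call takes 0.05 s, during which the arm holds its last target. There are 200 camera calls.

## Working session

There is one attempt and no reset: what is moved stays moved. The work goes in short steps, Python scripts to look and compute and a tool call to move; the robot and the scene stay as the last step left them, time stands still between calls to the robot, and variables do not carry over. Pictures are saved under pics/ and viewed, at most 10 in all, crops included, and the job is handed in when it is done.

Besides the shell and the picture viewer there is one more tool, called after "Call:" by a JSON object that holds its "method" and its "body", one argument or row to a line. carry_out: Moves the arm, as the interface text tells. Its arguments: {"type":"object","properties":{"steps":{"type":"array","items":{"type":"array"}}},"required":["steps"]}

```bash
mkdir -p pics
cat > h.py <<'E'
import numpy as np, cv2
from bench import robot
def cloud(s):
    z=s["z_map"]; h,w=z.shape
    u,v=np.meshgrid(np.arange(w),np.arange(h))
    n=cv2.undistortPoints(np.stack([u,v],-1).reshape(-1,1,2).astype(np.float32),np.array(s["mtx"]),np.array(s["D"])).reshape(h,w,2)
    c=np.dstack([n*z[...,None],z]); X=(c-np.array(s["t"]))@np.array(s["R"])
    X[z==0]=np.nan
    return X
def save(s,n): cv2.imwrite("pics/"+n,s["image"][...,::-1])
E
python3 - <<'E'
from h import *
a=robot.snapshot("scene");b=robot.snapshot("top")
np.savez("top.npz",X=cloud(b),im=b["image"]); np.savez("scene.npz",X=cloud(a),im=a["image"])
cv2.imwrite("pics/a.png",a["image"][...,::-1]);save(b,"b.png")
print(robot.get_obs(), b["R"],b["t"],a["R"],a["t"])
E
```

```text
{'time': 0.1, 'joint_positions': array([ 1.02788754e+00,  8.79009229e-02,  1.37207407e+00,  3.77763118e-07,
        1.68360679e+00, -1.03086833e-01]), 'qvel': array([-0.00035507, -0.00014497, -0.00340105,  0.00025785, -0.00244647,
        0.00111936]), 'joint_torque': array([ 2.09115366e-03, -3.41250372e+01, -3.03303409e+01,  7.19761569e-02,
        3.03623232e-02, -1.06062998e-04]), 'tool_pos': array([0.23392259, 0.49723696, 0.20442513]), 'ee_rot': array([-3.13961412e+00, -2.05063358e-04,  2.70177054e+00]), 'wrist_force': array([0.06231974, 1.0747052 , 0.701184  ]), 'wrist_torque': array([0.00078626, 0.05361538, 0.04600856]), 'finger_force': 0.0, 'width': 0.09405751524921081} [[-0.00472453 -0.99953234  0.0302122 ]
 [-0.99833244  0.00297633 -0.05764962]
 [ 0.05753274 -0.03043418 -0.99787962]] [-0.03015915  0.51987348  1.09506917] [[ 0.78186321 -0.62326183 -0.0153172 ]
 [-0.4726072  -0.57649024 -0.66655941]
 [ 0.40661082  0.52839729 -0.74529453]] [-0.41414553  0.28103294  0.94031376]
```

View pics/b.png

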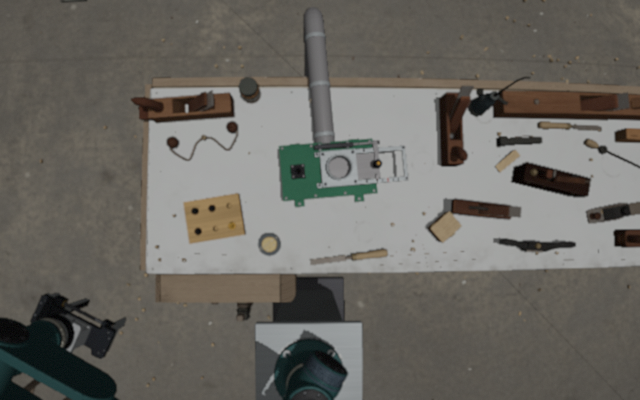

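View pics/a.png

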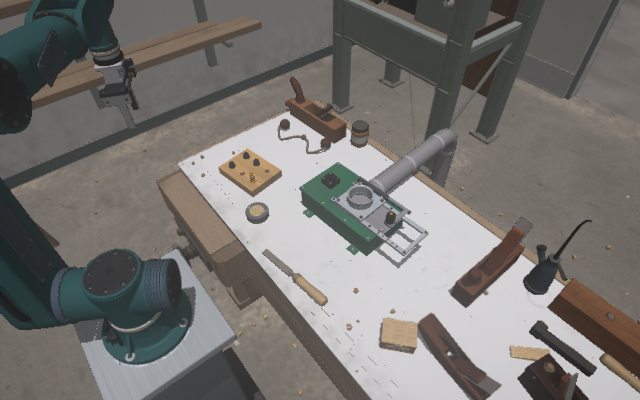

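The top view shows the tray at about (214,219), the socket at (298,171), and the knob at (377,163). In the scene view the tap is at about (252,177). Next I'll measure these and enlarge crops.

Run:
```python
from h import *
t=np.load("top.npz");s=np.load("scene.npz")
A=cv2.resize(t["im"][185:250,175:285],None,fx=7,fy=7,interpolation=2)
B=cv2.resize(t["im"][130:210,270:415],None,fx=5,fy=5,interpolation=2)
C=cv2.resize(s["im"][140:270,215:435],None,fx=3.6,fy=3.6,interpolation=2)
cv2.imwrite("pics/c.png",np.hstack([C[:468,:400],cv2.resize(A[:,:420],(400,433),interpolation=2)[:433] if 0 else cv2.resize(A,(400,468))])[...,::-1])
cv2.imwrite("pics/d.png",B[...,::-1])
for n,d,rects in(("top",t,dict(tray=(185,243,195,243))),):
    X=d["X"]; z=X[...,2]
    # tray surface
    def rect(m):
        p=X[m][:,:2].astype(np.float32); r=cv2.minAreaRect(p); return r,np.median(X[m],0)
    m=np.zeros(z.shape,bool); m[185:250,175:255]=1
    print("tray",rect(m&(abs(z-.026)<.006)))
    m=np.zeros(z.shape,bool); m[135:205,272:385]=1
    print("lid",rect(m&(abs(z-.072)<.005)), np.sum(m&(abs(z-.072)<.005)))
    for nm,(u0,u1,v0,v1),lo,hi in (("collar",(322,358,148,188),.105,.118),("boss",(285,312,158,184),.084,.096),("knob",(365,390,150,175),.11,.13),("tin",(255,285,230,257),.018,.03),("fit",(185,243,195,243),.036,.07)):
        m=np.zeros(z.shape,bool);m[v0:v1,u0:u1]=1;m&=(z>lo)&(z<hi)
        print(nm,m.sum(),np.nanmean(X[m],0), rect(m)[0] if m.sum()>3 else 0)
        if nm=="fit":
            k,l,st,c=cv2.connectedComponentsWithStats(m.astype(np.uint8))
            for i in range(1,k): print(c[i],st[i,4],X[l==i].mean(0),X[l==i][:,2].max())
X=s["X"];z=X[...,2]
for nm,(u0,u1,v0,v1),lo,hi in (("knob",(380,402,205,230),.11,.13),("collar",(340,380,175,215),.107,.118),("boss",(315,345,168,192),.085,.095),("fit",(220,285,145,195),.04,.075)):
    m=np.zeros(z.shape,bool);m[v0:v1,u0:u1]=1;m&=(z>lo)&(z<hi)
    print("S",nm,m.sum(),X[m].mean(0),X[m].min(0),X[m].max(0))
    if nm=="fit":
            k,l,st,c=cv2.connectedComponentsWithStats(m.astype(np.uint8))
            for i in range(1,k): print(c[i],st[i,4],X[l==i].mean(0),X[l==i][:,2].max())
```

```text
tray (((0.4608108103275299, 0.27689146995544434), (0.12506353855133057, 0.16510581970214844), 9.478431701660156), array([0.46204684, 0.27444991, 0.02666732]))
lid (((0.6103583574295044, -0.07089661061763763), (0.17985773086547852, 0.29936644434928894), 4.77462911605835), array([ 0.58484062, -0.01201855,  0.07293481])) 3112
collar 167 [ 0.6022308  -0.08732091  0.1114362 ] ((0.6006361246109009, -0.08675862848758698), (0.06877109408378601, 0.06961526721715927), 89.58290100097656)
boss 169 [0.59098842 0.02838962 0.09064351] ((0.59128338098526, 0.02828652784228325), (0.039477840065956116, 0.03626567870378494), 0.6784188747406006)
knob 57 [ 0.60907683 -0.18989947  0.11807531] ((0.6097661852836609, -0.19061557948589325), (0.023000190034508705, 0.01923968270421028), 0.059328630566596985)
tin 415 [0.38514223 0.11386319 0.02418943] ((0.38597187399864197, 0.11359749734401703), (0.06457886099815369, 0.06419458985328674), 89.16192626953125)
fit 101 [0.46035472 0.29374331 0.04526883] ((0.46142807602882385, 0.27647894620895386), (0.07218824326992035, 0.11282587051391602), 8.425108909606934)
[210.62
[... 449 characters left out ...]
S collar 137 [ 0.60330845 -0.0849507   0.11014452] [ 0.56581653 -0.12432081  0.10700553] [ 0.63706248 -0.05229356  0.11388548]
S boss 134 [0.59136741 0.02556334 0.08875108] [0.57131234 0.00616656 0.08528657] [0.61226586 0.04707717 0.0927401 ]
S fit 60 [0.45290128 0.26662456 0.04688317] [0.41484197 0.2114305  0.04008888] [0.49803671 0.33429173 0.06522398]
[245.36363636 153.        ] 11 [0.48372113 0.32718421 0.04205863] 0.044355260279957835
[256.11111111 159.77777778] 9 [0.49287066 0.27647129 0.04240656] 0.04644163787517972
[230.83333333 162.41666667] 12 [0.42403104 0.31747705 0.04232094] 0.04458998120467178
[251.39285714 174.75      ] 28 [0.44031914 0.21787432 0.05217269] 0.06522398440360884
```

View pics/c.png

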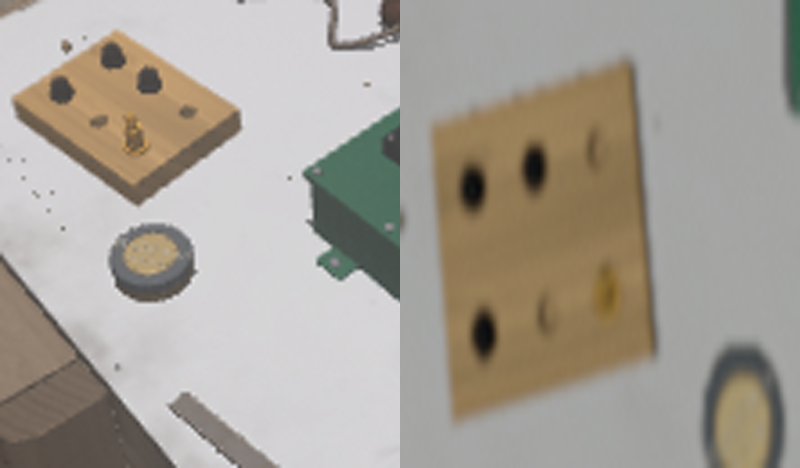

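View pics/d.png

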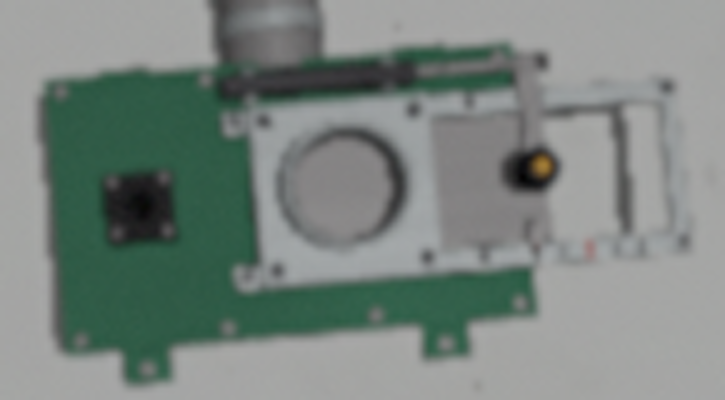

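The pictures show the tap in the near-right pocket, at local (-,-). The knob, the socket and the red half-open mark are all clear. The tap is at about (0.4405, 0.2205), the socket at (0.591, 0.028) and the knob at (0.609, -0.191), with box yaw about 0.084. Going above the tap first, turned to match the box.

Call:
{"method": "carry_out", "body": {
  "steps": [
    [[-0.04,-0.02,0.0],-0.5,0.0],
    [[-0.09,-0.05,0.0],-1.0,0.0],
    [[-0.14,-0.075,0.0],-1.5,0.0],
    [[-0.19,-0.1,0.02],-2.0,0.0],
    [[-0.24,-0.13,0.05],-2.5,0.0],
    [[-0.28,-0.15,0.08],-3.0,0.0],
    [[-0.305,-0.162,0.1],-3.0,0.0],
    [[-0.305,-0.162,0.1],-3.0,0.0],
    [[-0.305,-0.162,0.1],-3.0,0.0]
  ]
}}

```text
time: 1.23
tool_pos: [0.441, 0.2219, 0.106]
ee_rot: [3.141, 0.0, -3.058]
wrist_force: [-0.1, 0.4, 1.1]
width: 0.0473
finger_force: 0.0
```

```bash
cat >> h.py <<'E'
from scipy.spatial.transform import Rotation as Ro
def go(p,yaw=None):
    o=robot.get_obs(); R=Ro.from_euler("xyz",o["ee_rot"])
    d=R.inv().apply(np.array(p)-o["tool_pos"])
    print("t",round(o["time"],2),"tcp",o["tool_pos"].round(4),"rpy",o["ee_rot"].round(3),"w",round(o["width"],4),"ff",round(o["finger_force"],1),"F",o["wrist_force"].round(1),"shift",d.round(4))
    if yaw is not None: print("turn10",round(-np.degrees((yaw-o["ee_rot"][2]+np.pi)%(2*np.pi)-np.pi)/10,2))
E
python3 - <<'E'
from h import *
go((.4405,.2205,.032),np.pi+.084)
s=robot.snapshot("scene");X=cloud(s);z=X[...,2]
cv2.imwrite("pics/e.png",cv2.resize(s["image"][70:220,170:330],None,fx=4,fy=4,interpolation=2)[...,::-1])
E
```

```text
t 1.23 tcp [0.441  0.2219 0.106 ] rpy [ 3.141  0.    -3.058] w 0.0473 ff 0.0 F [-0.1  0.4  1.1] shift [ 0.0006 -0.0014  0.074 ]
turn10 -0.0
```

View pics/e.png

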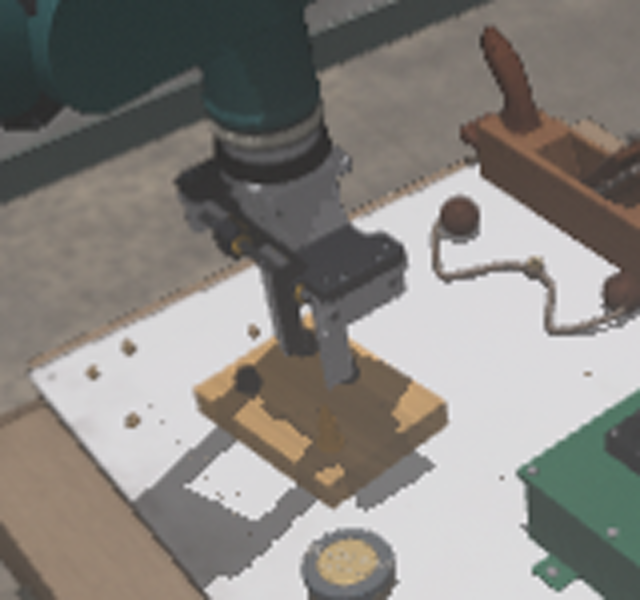

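The fingers, at crop (320,365), are centred above the tap at crop (330,430). Going down and gripping.

Call:
{"method": "carry_out", "body": {
  "steps": [
    [[0.0006,-0.0014,0.03],0,0.0],
    [[0.0006,-0.0014,0.06],0,0.0],
    [[0.0006,-0.0014,0.073],0,0.0],
    [[0.0006,-0.0014,0.073],0,0.0],
    [[0.0006,-0.0014,0.073],0,1.0],
    [[0.0006,-0.0014,0.073],0,1.0],
    [[0.0006,-0.0014,0.073],0,1.0],
    [[0.0006,-0.0014,0.073],0,1.0],
    [[0.0006,-0.0014,0.073],0,1.0],
    [[0.0006,-0.0014,0.073],0,1.0]
  ]
}}

```text
time: 2.52
tool_pos: [0.4411, 0.2204, 0.0331]
ee_rot: [3.14, 0.001, -3.058]
wrist_force: [0.2, 2.4, 3.0]
width: 0.013
finger_force: 30.0
```

Call:
{"method": "carry_out", "body": {
  "steps": [
    [[0,0,-0.02],0,1.0],
    [[0,0,-0.06],0,1.0],
    [[0,0,-0.11],0,1.0],
    [[-0.03,-0.04,-0.12],0,1.0],
    [[-0.06,-0.09,-0.12],0,1.0],
    [[-0.09,-0.14,-0.12],0,1.0],
    [[-0.12,-0.18,-0.12],0,1.0],
    [[-0.133,-0.204,-0.12],0,1.0],
    [[-0.133,-0.204,-0.12],0,1.0],
    [[-0.133,-0.204,-0.12],0,1.0]
  ]
}}

```text
time: 3.78
tool_pos: [0.5895, 0.0281, 0.1518]
ee_rot: [3.141, -0.002, -3.058]
wrist_force: [0.1, -0.3, -0.6]
width: 0.0128
finger_force: 30.0
```

Run:
```python
from h import *
go((.591,.028,.096),np.pi+.084)
s=robot.snapshot("scene");X=cloud(s);z=X[...,2]; np.savez("s2.npz",X=X,im=s["image"],R=s["R"],t=s["t"],K=s["mtx"],D=s["D"])
print(X[110:200,290:350][(z[110:200,290:350]>.118)&(z[110:200,290:350]<.15)].mean(0))
# projected expected: tap foot & socket mouth & tap top
o=robot.get_obs();p=o["tool_pos"]
P=np.array([p+[0,0,-.0251],p+[0,0,-.003],[.591,.028,.09]])
print(cv2.projectPoints(P,cv2.Rodrigues(np.array(s["R"]))[0],np.array(s["t"]),np.array(s["mtx"]),np.array(s["D"]))[0].round(2).tolist())
cv2.imwrite("pics/f.png",cv2.resize(s["image"][120:210,290:390],None,fx=6,fy=6,interpolation=0)[...,::-1])
```

```text
t 3.77 tcp [0.5895 0.0281 0.1518] rpy [ 3.141e+00 -2.000e-03 -3.058e+00] w 0.0128 ff 30.0 F [ 0.1 -0.3 -0.6] shift [-0.0016 -0.0002  0.0558]
turn10 -0.0
[0.58508173 0.02379926 0.14285863]
[[[329.12, 168.22]], [[329.14, 162.33]], [[329.58, 177.56]]]
```

View pics/f.png

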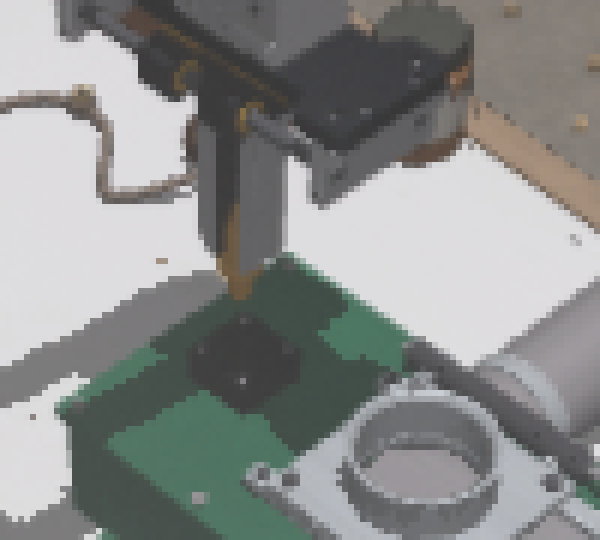

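The foot, at px (330,169), and the boss centre, at px (330.5,178.5), both sit about 1 px from my predictions, in the same direction. The alignment is therefore good. Insert part way and check.

Call:
{"method": "carry_out", "body": {
  "steps": [
    [[-0.0016,0,0.01],0,1.0],
    [[-0.0016,0,0.025],0,1.0],
    [[-0.0016,0,0.032],0,1.0],
    [[-0.0016,0,0.036],0,1.0],
    [[-0.0016,0,0.04],0,1.0],
    [[-0.0016,0,0.044],0,1.0],
    [[-0.0016,0,0.044],0,1.0]
  ]
}}

```text
time: 4.7
tool_pos: [0.5918, 0.0277, 0.1082]
ee_rot: [3.141, -0.0, -3.058]
wrist_force: [-0.1, 0.1, -0.1]
width: 0.0132
finger_force: 30.0
```

It's 7 mm in with no contact force. Pushing home.

Call:
{"method": "carry_out", "body": {
  "steps": [
    [[0,0,0.004],0,1.0],
    [[0,0,0.007],0,1.0],
    [[0,0,0.01],0,1.0],
    [[0,0,0.012],0,1.0],
    [[0,0,0.013],0,1.0],
    [[0,0,0.013],0,1.0]
  ]
}}

```text
time: 5.45
tool_pos: [0.5919, 0.0278, 0.0971]
ee_rot: [-3.142, 0.001, -3.058]
wrist_force: [-2.3, -0.1, 5.3]
width: 0.0129
finger_force: 30.0
```

Call:
{"method": "carry_out", "body": {
  "steps": [
    [[0,0,0.001],0,1.0],
    [[0,0,0.002],0,1.0],
    [[0,0,0.002],0,1.0]
  ]
}}

```text
time: 5.82
tool_pos: [0.5919, 0.0278, 0.097]
ee_rot: [-3.141, 0.002, -3.058]
wrist_force: [-5.1, -0.8, 12.0]
width: 0.0132
finger_force: 30.0
```

It's hard home: the height didn't change while the force rose. Relax, let go and rise.

Call:
{"method": "carry_out", "body": {
  "steps": [
    [[0,0,-0.003],0,1.0],
    [[0,0,-0.003],0,0.0],
    [[0,0,-0.003],0,0.0],
    [[0,0,-0.003],0,0.0],
    [[0,0,-0.003],0,0.0],
    [[0,0,-0.03],0,0.0],
    [[0,0,-0.07],0,0.0],
    [[0,0,-0.09],0,0.0],
    [[0,0,-0.09],0,0.0]
  ]
}}

```text
time: 6.95
tool_pos: [0.5931, 0.0277, 0.1858]
ee_rot: [-3.141, 0.005, -3.058]
wrist_force: [-0.2, 0.4, -0.6]
width: 0.0469
finger_force: 0.0
```

Run:
```python
from h import *
go((.609,-.191,.17),np.pi+.084)
s=robot.snapshot("scene");X=cloud(s)
w=X[150:190,320:342]; m=(w[...,2]>.1)&(w[...,2]<.14)
print("tap",m.sum(),w[m].mean(0),w[m].max(0))
cv2.imwrite("pics/g.png",cv2.resize(s["image"][120:240,300:440],None,fx=5,fy=5,interpolation=2)[...,::-1])
```

```text
t 6.95 tcp [0.5931 0.0277 0.1858] rpy [-3.141  0.005 -3.058] w 0.0469 ff 0.0 F [-0.2  0.4 -0.6] shift [ 0.0026 -0.2193  0.0159]
turn10 -0.0
tap 38 [0.58993527 0.02397244 0.11406797] [0.59747974 0.03039914 0.12755787]
```

View pics/g.png

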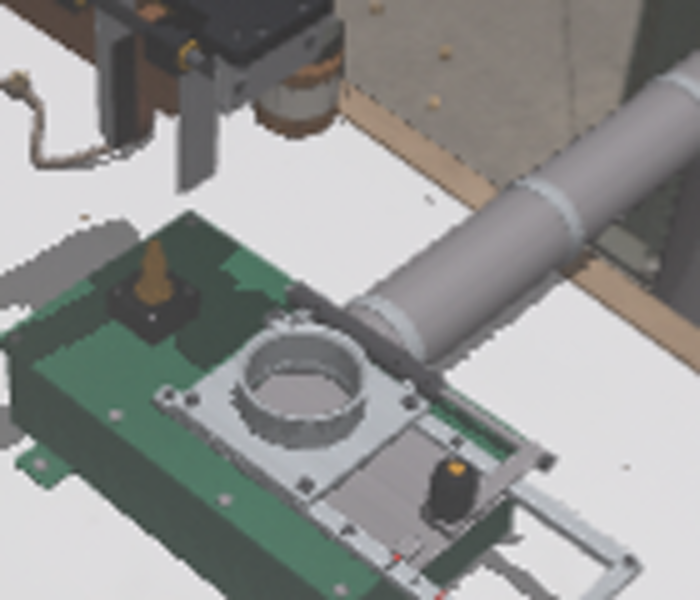

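The tap is seated: its top is at 0.128 m, as it must be, and it stands upright at crop (155,275). The knob is at crop (452,490). Going over the knob.

Call:
{"method": "carry_out", "body": {
  "steps": [
    [[0,-0.05,0],0,0.0],
    [[0.0,-0.1,0],0,0.0],
    [[0.002,-0.15,0],0,0.0],
    [[0.002,-0.2,0],0,0.0],
    [[0.002,-0.2193,0],0,0.0],
    [[0.002,-0.2193,0.02],0,0.0],
    [[0.002,-0.2193,0.04],0,0.0],
    [[0.002,-0.2193,0.04],0,0.0]
  ]
}}

```text
time: 8.0
tool_pos: [0.6066, -0.1894, 0.1399]
ee_rot: [3.138, -0.006, -3.057]
wrist_force: [0.3, -0.8, 0.4]
width: 0.047
finger_force: 0.0
```

Run:
```python
from h import *
go((.6095,-.191,.088),np.pi+.084)
s=robot.snapshot("scene")
cv2.imwrite("pics/i.png",cv2.resize(s["image"][150:260,330:450],None,fx=5,fy=5,interpolation=2)[...,::-1])
```

```text
t 8.0 tcp [ 0.6066 -0.1894  0.1399] rpy [ 3.138 -0.006 -3.057] w 0.047 ff 0.0 F [ 0.3 -0.8  0.4] shift [-0.0031 -0.0021  0.0518]
turn10 0.0
```

View pics/i.png

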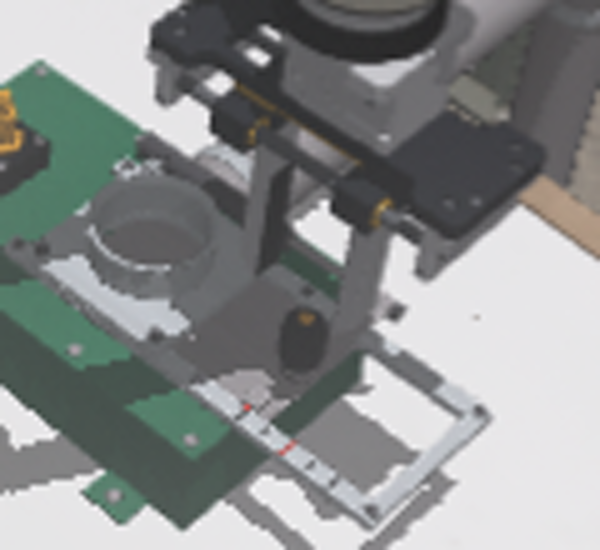

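The knob, at crop (303,335), lies between the finger tips at crop (265,270) and (355,335). Going down and gripping.

Call:
{"method": "carry_out", "body": {
  "steps": [
    [[-0.003,-0.002,0.015],0,0.0],
    [[-0.003,-0.002,0.03],0,0.0],
    [[-0.003,-0.002,0.043],0,0.0],
    [[-0.003,-0.002,0.05],0,0.0],
    [[-0.003,-0.002,0.05],0,0.0],
    [[-0.003,-0.002,0.05],0,1.0],
    [[-0.003,-0.002,0.05],0,1.0],
    [[-0.003,-0.002,0.05],0,1.0],
    [[-0.003,-0.002,0.05],0,1.0],
    [[-0.003,-0.002,0.05],0,1.0]
  ]
}}

```text
time: 9.3
tool_pos: [0.6117, -0.1918, 0.0942]
ee_rot: [3.141, 0.001, -3.057]
wrist_force: [-0.7, 4.2, 4.0]
width: 0.0222
finger_force: 30.0
```

Call:
{"method": "carry_out", "body": {
  "steps": [
    [[0,-0.003,0],0,1.0],
    [[0,-0.007,0],0,1.0],
    [[0,-0.012,0],0,1.0],
    [[0,-0.017,0],0,1.0],
    [[0,-0.021,0],0,1.0],
    [[0,-0.024,0],0,1.0],
    [[0,-0.026,0],0,1.0],
    [[0,-0.026,0],0,1.0],
    [[0,-0.026,0],0,1.0]
  ]
}}

```text
time: 10.42
tool_pos: [0.6138, -0.2169, 0.0942]
ee_rot: [3.139, 0.001, -3.057]
wrist_force: [-1.0, 8.6, 5.9]
width: 0.0221
finger_force: 30.0
```

Run:
```python
from h import *
go((.6138,-.2213,.0942),np.pi+.084)
s=robot.snapshot("scene");t=robot.snapshot("top")
a=cv2.resize(s["image"][195:265,355:445],(540,420),interpolation=2)
b=cv2.resize(t["image"][140:190,350:415],(780-540,185),interpolation=2)
c=np.zeros((420,780,3),np.uint8);c[:,:540]=a;c[:185,540:]=b
cv2.imwrite("pics/j.png",c[...,::-1])
```

```text
t 10.43 tcp [ 0.6138 -0.2169  0.0942] rpy [ 3.139e+00  1.000e-03 -3.057e+00] w 0.0221 ff 30.0 F [-1.   8.6  5.9] shift [ 0.0004 -0.0043 -0.    ]
turn10 0.0
```

View pics/j.png

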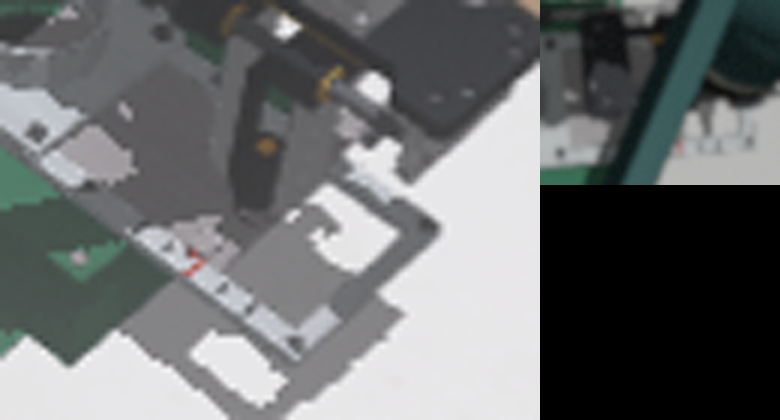

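The pointer, at crop (190,250), is a few mm short of the long red line at (195,267). TCP travel (about 25.7 mm) and force (8.6 N) agree with that. Moving the last 4.3 mm and holding.

Call:
{"method": "carry_out", "body": {
  "steps": [
    [[0,-0.002,0],0,1.0],
    [[0,-0.0035,0],0,1.0],
    [[0,-0.0043,0],0,1.0],
    [[0,-0.0043,0],0,1.0],
    [[0,-0.0043,0],0,1.0],
    [[0,-0.0043,0],0,1.0]
  ]
}}

```text
time: 11.28
tool_pos: [0.6141, -0.2207, 0.0942]
ee_rot: [3.138, 0.0, -3.057]
wrist_force: [-0.4, 8.7, 6.4]
width: 0.0226
finger_force: 30.0
```

Run:
```python
from h import *
go((.6138,-.2213,.0942),np.pi+.084)
s=robot.snapshot("scene")
cv2.imwrite("pics/k.png",cv2.resize(s["image"][215:260,365:420],(770,600),interpolation=2)[...,::-1])
```

```text
t 11.28 tcp [ 0.6141 -0.2207  0.0942] rpy [ 3.138  0.    -3.057] w 0.0226 ff 30.0 F [-0.4  8.7  6.4] shift [ 0.0004 -0.0005 -0.    ]
turn10 0.01
```

View pics/k.png

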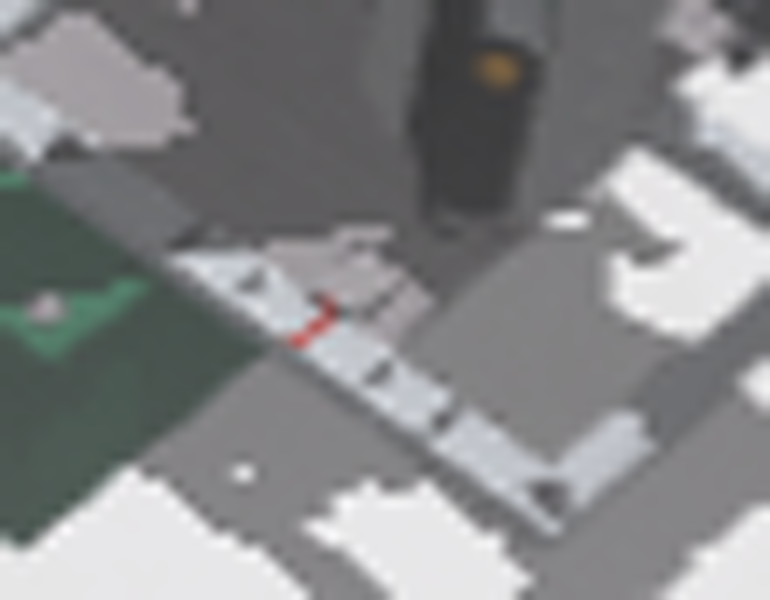

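The red pointer tip, at crop (325,300), meets the long red line, which runs from (335,315) to (295,340). Travel is about 29.5 mm. Holding.

Call:
{"method": "carry_out", "body": {
  "steps": [
    [[0,0,0],0,1.0],
    [[0,0,0],0,1.0],
    [[0,0,0],0,1.0],
    [[0,0,0],0,1.0],
    [[0,0,0],0,1.0],
    [[0,0,0],0,1.0],
    [[0,0,0],0,1.0],
    [[0,0,0],0,1.0],
    [[0,0,0],0,1.0],
    [[0,0,0],0,1.0]
  ]
}}

```text
time: 12.58
tool_pos: [0.6141, -0.2207, 0.0942]
ee_rot: [3.138, 0.0, -3.057]
wrist_force: [-1.7, 8.9, 5.4]
width: 0.0223
finger_force: 30.0
```

Call:
{"method": "carry_out", "body": {
  "steps": [
    [[0,0,0],0,1.0],
    [[0,0,0],0,1.0],
    [[0,0,0],0,1.0],
    [[0,0,0],0,1.0],
    [[0,0,0],0,1.0],
    [[0,0,0],0,1.0],
    [[0,0,0],0,1.0],
    [[0,0,0],0,1.0],
    [[0,0,0],0,1.0],
    [[0,0,0],0,1.0]
  ]
}}

```text
time: 13.82
tool_pos: [0.6141, -0.2207, 0.0942]
ee_rot: [3.138, 0.0, -3.057]
wrist_force: [-1.2, 9.1, 5.4]
width: 0.0223
finger_force: 30.0
```

Run:
```python
from h import *
go((.6138,-.2213,.0942))
X=cloud(robot.snapshot("scene"))
w=X[150:190,320:342]; m=(w[...,2]>.1)&(w[...,2]<.14)
print("tap",m.sum(),w[m].mean(0),w[m].max(0))
o=robot.get_obs()
if abs(o["tool_pos"][1]+.2207)<.0015: print(robot.close_job())
```

```text
t 13.82 tcp [ 0.6141 -0.2207  0.0942] rpy [ 3.138  0.    -3.057] w 0.0223 ff 30.0 F [-1.2  9.1  5.4] shift [ 0.0003 -0.0005 -0.    ]
tap 37 [0.58991629 0.02416313 0.11432431] [0.5966396  0.03099181 0.12729783]
the job is handed in; nothing more can be done
None
```

The brass tap is fully home in the test socket and released, and the gate was held steady at half open (about 29.5 mm measured, 9 N on the spring) for over 2.5 s and was still held when I handed the job in at 13.8 s.

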